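# Tip out the front row of clamp discs

## Robot

A 6-joint arm with a two-finger parallel gripper is mounted at the origin on the work surface. World frame = base frame: x ahead of the robot, y to its left, z up, the work surface at z = 0. Lengths are in m, angles in rad, forces in N, time in s.
With the tool pointing down it reaches from about 0.3 to 0.775 m from the base axis. Payload 14.6 kg.
Tool frame: the origin (TCP) lies midway between the tips of the shut fingers; the grasp point (between the pads) lies 19 mm behind it; z points along the fingers, y is the line along which they close (so a half turn about z gives the same grasp; the last joint's range is limited). The gripper opens to 85 mm and grips with 20 to 120 N. Pads are 22 mm wide; open, the fingers measure 114 mm over their backs; the gripper's body (76 mm by 85 mm) begins 54 mm behind the grasp point. The pads swing forward as they close: fully open they stand 13 mm farther back than shut.
Start: joints at [-1.313, 0.3, 1.521, -0, 1.321, -0.067], TCP at [0.176, -0.521, 0.208] pointing down, gripper open.
Joint ranges: [-3.03, 3.03], [-0.79, 2.21], [0.23, 2.52], [-1.04, 4.18], [0, 3.07], [-2.55, 2.55]. Speed limits (rad/s): [2.22, 2.22, 2.57, 3.14, 3.14, 3.14].

## Interface

Orientations are given as a unit quaternion [w, x, y, z].
In Python, from cell import arm, cams gives the robot as it stands.
- The arm moves only by the tool carry_out, never from a script. Its argument "steps" is a list of rows, each an object of numbers: "tx", "ty", "tz": the shift along the tool's x, y, z in cm; "yaw": the turn about the tool's z in degrees. In form: [{"tx": .., "ty": .., "tz": .., "yaw": ..}, ...]. A call has 1 to 12 rows; each row is the pose to reach, as a shift and turn from the pose commanded when the call began, along the tool's axes at that moment; what a row does not reach only later rows make up. A row lasts 1/8 s, in which the tool goes at most 62.5 mm and 10.7 degrees, less where a joint would pass 70% of its speed; a pose out of reach is approached as far as the arm can. A call with a gripper value outside its range is refused whole. "claw" is the opening, from 0 (shut) to 1 (fully open), set as the call begins (left out, the last holds). The fingers move at their own pace and stop on an object; "grip_force" is the grip in N (left out, the last holds). Time passes only in rows, so rows that repeat a pose let the fingers close. It gives the time, the measured TCP pose, the force, the opening and the grip force at its end, in the units of the state.
- arm.get_obs(): the state, without advancing time (a new reading comes with each control period).
- cams.grab_frame(name): name is "scene" or "top" or "wrist"; returns the picture (480x640x3 uint8, blue, green, red); there is no depth.
- cams.calibration(name): a dict with "fx", "fy", "cx", "cy" (pixels), "R" (3x3) and "t" (3): a world point X has camera coordinates R X + t; the wrist camera has in their place "mount" (4x4, takes a point from camera to tool coordinates, whose origin is the TCP and whose axes are the flange's). Camera axes: x right, y down, z forward; pixel columns grow to the right and rows downward; lengths in m; the calibration is good to about 2 mm. A picture is of the moment at which its call begins: read the wrist's pose just before it. calibration takes no time and is no camera call.
- arm.finish_job(): hands the job in; it is judged then, once.
The state is a dict: "t": time; "joint_positions": joint angles; "dq": joint speeds; "effort": joint torques, N m; "ee_pos": TCP position; "orientation": TCP orientation; "wrist_force": force on the tool from outside, world axes, zero at the start; "moment": the same for the moment, N m; "grip_width": finger opening in m; "grip_force": force on a finger pad.
Only numpy, scipy, OpenCV 4.12 (cv2) and the standard library are available. Lean on these libraries where they do the work, as an engineer would, in place of code of your own. Each camera call takes 0.05 s, during which the arm holds its last target. There are 200 camera calls.

## Task

Set the plywood catch box on the bench squarely and centrally in front of the tipping tray, its tall back away from the tray and its low front wall under the tray's open front edge. Then lift the tray's ball knob to tilt the tray until the two front discs slide off into the box, leaving the two back discs behind the lip, and lower the tray again so that it lies level.

Things in the scene. Friction and masses are not known exactly. Their poses are not given: they have to be found in the camera images.
- tray_stand: Low dark wooden stand fixed to the bench, carrying the tipping tray. Origin on the bench below the hinge axis, which runs along y 58 mm up. -x points to the tray's open front edge, 25 mm beyond the hinge; +x to the knob. The stand's front face is at x = 0, so a low box can reach 25 mm under the edge. At the edge the underside is 54 mm up when level, about 37 mm at full tilt.
- tray_knob (a point): Centre of the 28 mm dark wooden ball on a 10 mm brass post at the tray's tail, 115 mm behind the hinge, 102 mm above the bench and 40 mm above the tail when level. Frame turns with the tray (axes as the stand's when level). Lifting it (about 1.5 N) tilts the tray, at most 0.8 rad; let go, it falls back. The ball can turn in the fingers. Discs slide at 0.27 to 0.42 rad, surely by 0.65.
- tray_edge (a point): Middle of the top of the tray's open front edge, 62 mm above the bench when level; axes as the knob's. Light wooden tray, 92 mm wide, 80 mm between side walls whose rims are 78 mm above the bench. A 10 mm high raised lip along y, 45 mm behind this edge, parts the front row from the back row. Sliding discs land up to 60 mm in front of the edge.
- catch_box: Loose open plywood box, 220 g, 106 mm along x, 132 mm along y, origin at the centre of its underside. Floor 6 mm. The wall at -x is the tall back, 70 mm high, 10 mm thick, mid-plane at x = -48 mm: grip it there from above. The other walls are 6 mm thick, 30 mm high; low front wall's outer face at x = +53 mm. Turned like the stand, its low front faces the tray.
- disc_front_a: Flat round beech disc (spool-clamp head), 32 mm in diameter, 18 mm thick, 14 g, lying flat, origin at the centre of its underside. It is in the front row, between the lip and the open front edge, on the tray's +y side.
- disc_front_b: Flat round beech disc (spool-clamp head), 32 mm in diameter, 18 mm thick, 14 g, lying flat, origin at the centre of its underside. It is in the front row, on the tray's -y side.
- disc_back_a: Flat round beech disc (spool-clamp head), 32 mm in diameter, 18 mm thick, 14 g, lying flat, origin at the centre of its underside. It is in the back row, between the lip and the back wall, on the tray's +y side; it must stay there.
- disc_back_b: Flat round beech disc (spool-clamp head), 32 mm in diameter, 18 mm thick, 14 g, lying flat, origin at the centre of its underside. It is in the back row, on the tray's -y side; it must stay there.
There are look-alikes about, which are no part of the job. What is shaped like the disc_front_a but blue or orange is not meant.

How it is judged:
On the way, in this order (a step that is already met when the one before it is completed fails the run):
1. the catch box stands on the bench, let go, with its low front wall under the front edge of the level tray (at most 7 mm short of it), centred within 30 mm and square within 0.3 rad (x of catch_box in the frame of tray_stand between -0.085 and -0.04 m and y of catch_box in the frame of tray_stand between -0.03 and 0.03 m and angle between the x axis of catch_box and the x axis of tray_stand, either way round below 0.3 rad and height (world z) of catch_box below 0.006 m and contact force between the fingers and catch_box below 0.2 N and angle between tray_knob's own z axis and vertical below 0.06 rad), for 0.2 s.
2. the two front discs have gone into the catch box while the tray is tilted (x of disc_front_a in the frame of catch_box between -0.052 and 0.056 m and y of disc_front_a in the frame of catch_box between -0.066 and 0.066 m and z of disc_front_a in the frame of catch_box between -0.002 and 0.045 m and x of disc_front_b in the frame of catch_box between -0.052 and 0.056 m and y of disc_front_b in the frame of catch_box between -0.066 and 0.066 m and z of disc_front_b in the frame of catch_box between -0.002 and 0.045 m and angle between tray_knob's own z axis and vertical above 0.12 rad), for 0.1 s.
At the end, for the whole second after the job is handed in: Both front discs lie at rest inside the catch box, which stands upright on the bench; both back discs are still in the tray behind its lip; the tray is down level again (within 4 degrees) (x of disc_front_a in the frame of catch_box between -0.052 and 0.056 m and y of disc_front_a in the frame of catch_box between -0.066 and 0.066 m and z of disc_front_a in the frame of catch_box between -0.002 and 0.045 m and x of disc_front_b in the frame of catch_box between -0.052 and 0.056 m and y of disc_front_b in the frame of catch_box between -0.066 and 0.066 m and z of disc_front_b in the frame of catch_box between -0.002 and 0.045 m and x of disc_back_a in the frame of tray_knob between -0.1 and -0.045 m and y of disc_back_a in the frame of tray_knob between -0.042 and 0.042 m and z of disc_back_a in the frame of tray_knob between -0.055 and -0.015 m and x of disc_back_b in the frame of tray_knob between -0.1 and -0.045 m and y of disc_back_b in the frame of tray_knob between -0.042 and 0.042 m and z of disc_back_b in the frame of tray_knob between -0.055 and -0.015 m and angle between tray_knob's own z axis and vertical below 0.07 rad and height (world z) of catch_box below 0.01 m and angle between catch_box's own z axis and vertical below 0.15 rad and linear speed of each of catch_box, disc_front_a, disc_front_b below 0.02 m/s); the robot touches nothing.
It also fails if it takes over 58 s, if anything falls off the work surface, if the arm or the gripper's body presses on something with over 40 N, if the wrist force passes 120 N, or if a joint passes its speed limit or range.

## Working session

There is one attempt and no reset: what is moved stays moved. The work goes in short steps, Python scripts to look and compute and a tool call to move; the robot and the scene stay as the last step left them, time stands still between calls to the robot, and variables do not carry over. Pictures are saved under pics/ and viewed, at most 10 in all, crops included, and the job is handed in when it is done.

Besides the shell and the picture viewer there is one more tool, called after "Emit:" as name(argument=value, ...), one argument or row to a line, values as JSON. carry_out: Moves the arm, as the interface text tells. Its arguments: {"type":"object","properties":{"steps":{"type":"array"},"claw":{"type":"number"},"grip_force":{"type":"number"}},"required":["steps"]}

```bash
mkdir -p pics; ls
python3 - <<'E'
from cell import arm,cams
import cv2
for n in("scene","top"):
    cv2.imwrite(f"pics/{n}0.png",cams.grab_frame(n))
    c=cams.calibration(n);print(n,c)
o=arm.get_obs();print(o)
print(cams.calibration("wrist"))
E
```

```text
pics
scene {'fx': 606.7425658678907, 'fy': 606.7425658678907, 'cx': 316.19594590007864, 'cy': 240.83299942145146, 'R': array([[ 0.85127397,  0.52461906, -0.0103669 ],
       [ 0.3498971 , -0.58226265, -0.73385436],
       [-0.39103025,  0.62108376, -0.67922773]]), 't': array([-0.48379608, -0.11298569,  1.20993257])}
top {'fx': 563.6738315024481, 'fy': 563.6738315024481, 'cx': 316.0197490651124, 'cy': 230.68337064636458, 'R': array([[-1.59132503e-02, -9.99873235e-01, -5.31327797e-04],
       [-9.74699183e-01,  1.56310855e-02, -2.22973479e-01],
       [ 2.22953519e-01, -3.03034801e-03, -9.74824366e-01]]), 't': array([0.0468478 , 0.5514297 , 1.05847215])}
{'t': 0.1, 'joint_positions': array([-1.31257314e+00,  3.00438574e-01,  1.52153233e+00, -1.54749492e-06,
        1.32071312e+00, -6.66142579e-02]), 'dq': array([ 0.00085767, -0.00148424, -0.00063994, -0.00156282,  0.00112984,
       -0.00030268]), 'effort': array([ 7.99682402e-04, -5.44373310e+01, -3.62370300e+01, -1.13439005e-04,
        3.06543814e-03, -5.85264360e-06]), 'ee_pos': array([ 0.17546245, -0.52100501,  0.2078598 ]), 'orientation': array([-5.43109582e-04,  9.86838871e-01,  1.61705734e-01, -5.29451290e-05]), 'wrist_force': array([ 0.02350944, -0.65221289,  0.42596777]), 'moment': array([ 0.051973  ,  0.02953313, -0.01493453]), 'grip_force': 0.0, 'grip_width': 0.08535214866711292}
{'fx': 411.0705997870707, 'fy': 411.0705997870707, 'cx': 318.9832553466011, 'cy': 238.03832741815762, 'mount': array([[ 4.13745282e-04, -9.56946451e-01, -2.90264224e-01,
         7.29146322e-02],
       [ 9.99999786e-01,  2.48839222e-04,  6.05032827e-04,
         6.20717047e-04],
       [-5.06754892e-04, -2.90264412e-01,  9.56946349e-01,
        -1.65574901e-01],
       [ 0.00000000e+00,  0.00000000e+00,  0.00000000e+00,
         1.00000000e+00]])}
```

View pics/top0.png

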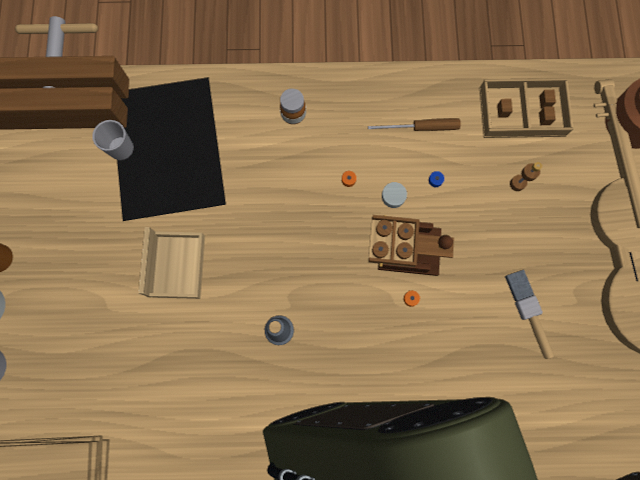

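View pics/scene0.png

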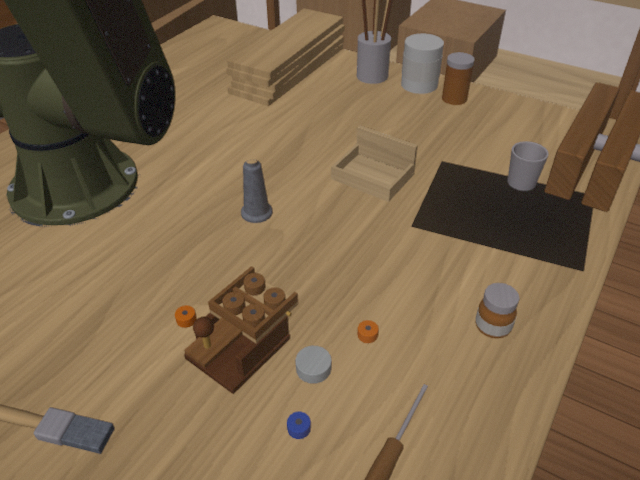

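The top view shows the tray at about (405,242), with its ball knob at (445,242) and its open edge to the left. The catch box is at (172,265), tall back on the left. The blue and orange discs at (437,179), (349,178) and (412,298) are the look-alikes. Next I'll enlarge both the box and the tray.

Run:
```python
import cv2,numpy as np
t=cv2.imread("pics/top0.png")
a=cv2.resize(t[215:310,130:215],None,fx=4.7,fy=4.7,interpolation=cv2.INTER_CUBIC)
b=cv2.resize(t[205:285,360:460],None,fx=4,fy=4,interpolation=cv2.INTER_CUBIC)
im=np.zeros((450,800,3),np.uint8);im[:a.shape[0],:a.shape[1]]=a;im[:b.shape[0],400:]=b
cv2.imwrite("pics/crop0.png",im)
```

```text
(no output)
```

View pics/crop0.png

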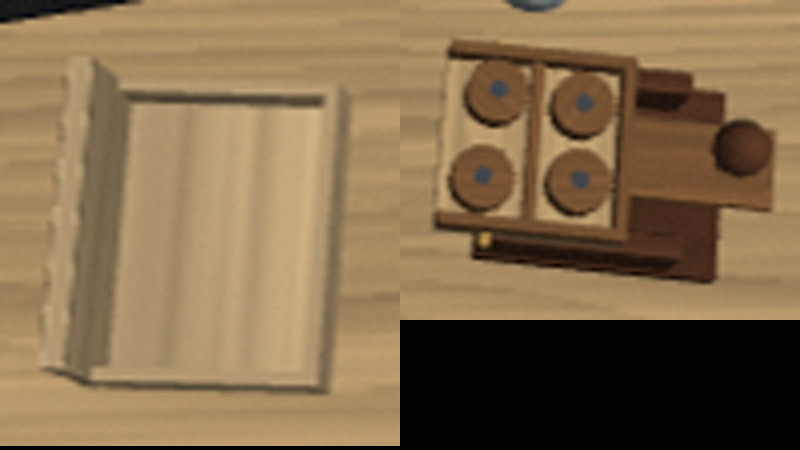

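The crop shows the four beech discs with blue pins at about (480,175), (497,90), (580,180) and (583,102). The look-alikes are separate from these. The tray rim corners are visible at crop (448,40), (434,225), (637,57) and (630,240), with the knob at (743,147). The box's tall wall top runs from (82,60) to (54,370), and its front rim corners are at (349,88) and (327,391).

```bash
cat > h.py <<'E'
import numpy as np
from cell import arm,cams
from scipy.spatial.transform import Rotation as Ro
def cast(cam,uv,z):
    c=cams.calibration(cam);o=arm.get_obs() if cam=="wrist" else None
    if o is not None:
        q=o["orientation"];R=Ro.from_quat([*q[1:],q[0]]).as_matrix();M=c["mount"]
        A=R@M[:3,:3];C=R@M[:3,3]+o["ee_pos"]
    else: A=c["R"].T;C=-A@c["t"]
    d=A@np.array([(uv[0]-c["cx"])/c["fx"],(uv[1]-c["cy"])/c["fy"],1])
    return (C+d*(z-C[2])/d[2])[:3]
def toolR():
    o=arm.get_obs();q=o["orientation"];return Ro.from_quat([*q[1:],q[0]]).as_matrix(),o["ee_pos"]
E
python3 - <<'E'
from h import *
B=lambda x,y:(130+x/4.7-.4,215+y/4.7-.4)
T=lambda x,y:(360+(x-400)/4-.4,205+y/4-.4)
P=lambda n,uv,z:print(n,cast("top",uv,z).round(4))
P("wall oA",B(68,58),.07);P("wall iA",B(97,60),.07);P("wall oB",B(40,368),.07);P("wall iB",B(68,374),.07)
P("low A",B(349,88),.03);P("low B",B(327,391),.03)
for n,p in dict(fA=(448,40),fB=(434,225),bA=(637,57),bB=(630,240)).items():P(n,T(*p),.078)
P("knob",T(743,147),.102)
for p in((480,175),(497,90),(580,180),(583,102)):P("disc",T(*p),.08)
print(toolR())
E
```

```text
wall oA [0.5634 0.3779 0.07  ]
wall iA [0.5623 0.3657 0.07  ]
wall oB [0.4329 0.3826 0.07  ]
wall iB [0.4303 0.371  0.07  ]
low A [0.5576 0.2674 0.03  ]
low B [0.426 0.273 0.03 ]
fA [ 0.5793 -0.072   0.078 ]
fB [ 0.487  -0.0618  0.078 ]
bA [ 0.5692 -0.1647  0.078 ]
bB [ 0.4781 -0.1562  0.078 ]
knob [ 0.5182 -0.2082  0.102 ]
disc [ 0.5109 -0.0848  0.08  ]
disc [ 0.5531 -0.0949  0.08  ]
disc [ 0.5076 -0.1332  0.08  ]
disc [ 0.5464 -0.1367  0.08  ]
(array([[ 9.47702506e-01,  3.19154950e-01, -2.80144489e-04],
       [ 3.19155065e-01, -9.47701922e-01,  1.05480023e-03],
       [ 7.11512441e-05, -1.08904636e-03, -9.99999404e-01]]), array([ 0.17546245, -0.52100501,  0.2078598 ]))
```

Emit:
carry_out(
  steps=[
    {"tx":20,"ty":-18,"tz":0,"yaw":10},
    {"tx":41,"ty":-36,"tz":0,"yaw":21},
    {"tx":41,"ty":-36,"tz":0,"yaw":21},
    {"tx":41,"ty":-36,"tz":0,"yaw":21},
    {"tx":41,"ty":-36,"tz":0,"yaw":21},
    {"tx":41,"ty":-36,"tz":0,"yaw":21},
    {"tx":41,"ty":-36,"tz":0,"yaw":21},
    {"tx":41,"ty":-36,"tz":0,"yaw":21},
    {"tx":41,"ty":-36,"tz":0,"yaw":21},
    {"tx":59,"ty":-74.5,"tz":0,"yaw":21},
    {"tx":59,"ty":-74.5,"tz":0,"yaw":21},
    {"tx":59,"ty":-74.5,"tz":0,"yaw":21},
  ],
  claw=1,
)

```text
t: 1.6
ee_pos: [0.4701, 0.1392, 0.2083]
orientation: [0.0, 1.0, -0.021, -0.0]
wrist_force: [1.8, -0.2, -1.1]
grip_width: 0.0854
grip_force: 0.0
```

Emit:
carry_out(
  steps=[
    {"tx":1.7,"ty":-6,"tz":0,"yaw":0},
    {"tx":1.7,"ty":-12,"tz":0,"yaw":0},
    {"tx":1.7,"ty":-18,"tz":0,"yaw":0},
    {"tx":1.7,"ty":-23.6,"tz":0,"yaw":0},
    {"tx":1.7,"ty":-23.6,"tz":0,"yaw":0},
    {"tx":1.7,"ty":-23.6,"tz":0,"yaw":0},
  ],
)

```text
t: 2.35
ee_pos: [0.4969, 0.3717, 0.2079]
orientation: [0.0, 1.0, -0.021, -0.0]
wrist_force: [-0.0, -0.3, 0.3]
grip_width: 0.0856
grip_force: 0.0
```

Run:
```python
from h import *
import cv2
print(toolR()); im=cams.grab_frame("wrist"); cv2.imwrite("pics/w1.png",im)
for n,uv in dict(orange1=(349,178),tin=(394,195),orange2=(412,298),cone=(279,330)).items(): print(n,cast("top",uv,.01).round(3))
```

```text
(array([[ 9.99134194e-01, -4.15958428e-02, -8.05371663e-04],
       [-4.15964444e-02, -9.99134215e-01, -7.45254322e-04],
       [-7.73674903e-04,  7.78109674e-04, -9.99999398e-01]]), array([0.49693501, 0.37169106, 0.20786201]))
orange1 [ 0.678 -0.034  0.01 ]
tin [ 0.639 -0.128  0.01 ]
orange2 [ 0.421 -0.155  0.01 ]
cone [0.361 0.115 0.01 ]
```

View pics/w1.png

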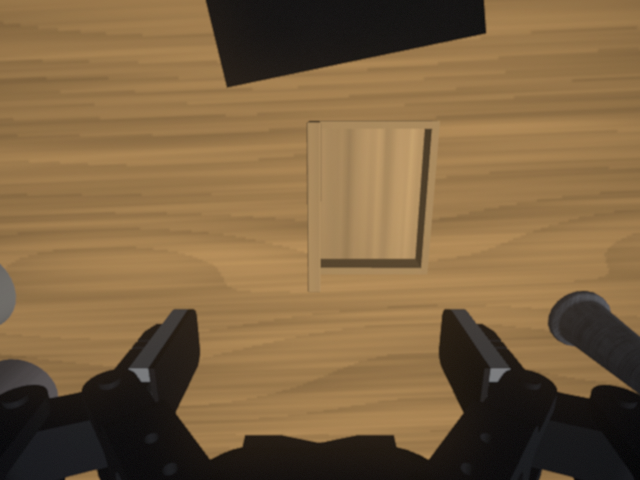

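The wrist view shows the tall wall's top strip between columns 308 and 320, running from row 122 to row 292. The front rim is at (439,122) and (427,271).

Run:
```python
from h import *
a=cast("wrist",(314.5,121.5),.07);b=cast("wrist",(313.7,292),.07)
f=cast("wrist",(439,122),.03);g=cast("wrist",(427,271),.03)
print(a,b,np.linalg.norm(a-b),(a+b)/2,f,g,(f+g)/2)
R,p=toolR();print((R.T@((a+b)/2-p)*100).round(2), np.degrees(np.arctan2((b-a)[1],(b-a)[0]))-180)
```

```text
[0.56488395 0.3703927  0.07      ] [0.43308533 0.37699767 0.07      ] 0.1319640177350721 [0.49898464 0.37369519 0.07      ] [0.55956443 0.27065931 0.03      ] [0.4311614  0.27591605 0.03      ] [0.49536291 0.27328768 0.03      ]
[ 0.17 -0.26 13.82] -2.8689267847222766
```

Emit:
carry_out(
  steps=[
    {"tx":0.1,"ty":-0.2,"tz":6,"yaw":0.4},
    {"tx":0.1,"ty":-0.2,"tz":12,"yaw":0.4},
    {"tx":0.1,"ty":-0.2,"tz":16,"yaw":0.4},
    {"tx":0.1,"ty":-0.2,"tz":17,"yaw":0.4},
    {"tx":0.1,"ty":-0.2,"tz":17,"yaw":0.4},
  ],
)

```text
t: 3.02
ee_pos: [0.4988, 0.3738, 0.0395]
orientation: [-0.0, 1.0, -0.025, 0.0]
wrist_force: [-0.5, -0.9, -0.6]
grip_width: 0.0854
grip_force: 0.0
```

Emit:
carry_out(
  steps=[
    {"tx":0},
    {"tx":0},
    {"tx":0},
    {"tx":0},
    {"tx":0},
    {"tx":0},
    {"tx":0},
    {"tx":0},
  ],
  claw=0,
  grip_force=60,
)

```text
validation failed for argument at $.st...
```

Emit:
carry_out(
  steps=[
    {"tx":0,"ty":0,"tz":0,"yaw":0},
    {"tx":0,"ty":0,"tz":0,"yaw":0},
    {"tx":0,"ty":0,"tz":0,"yaw":0},
    {"tx":0,"ty":0,"tz":0,"yaw":0},
    {"tx":0,"ty":0,"tz":0,"yaw":0},
    {"tx":0,"ty":0,"tz":0,"yaw":0},
    {"tx":0,"ty":0,"tz":0,"yaw":0},
    {"tx":0,"ty":0,"tz":0,"yaw":0},
  ],
  claw=0,
  grip_force=60,
)

```text
t: 4.03
ee_pos: [0.4983, 0.3744, 0.0389]
orientation: [-0.0, 1.0, -0.024, 0.0]
wrist_force: [-1.7, 0.7, 5.0]
grip_width: 0.008
grip_force: 60.0
```

Emit:
carry_out(
  steps=[
    {"tx":0,"ty":0,"tz":-2,"yaw":0},
    {"tx":0,"ty":0,"tz":-4,"yaw":0},
    {"tx":1,"ty":4,"tz":-4,"yaw":1},
    {"tx":2,"ty":8,"tz":-4,"yaw":2},
    {"tx":3,"ty":12,"tz":-4,"yaw":3.2},
    {"tx":4,"ty":16,"tz":-4,"yaw":3.2},
    {"tx":5,"ty":20,"tz":-4,"yaw":3.2},
    {"tx":6,"ty":23,"tz":-3,"yaw":3.2},
    {"tx":6,"ty":25,"tz":-1.5,"yaw":3.2},
    {"tx":6,"ty":26,"tz":-1,"yaw":3.2},
    {"tx":6,"ty":26,"tz":-1,"yaw":3.2},
    {"tx":6,"ty":26,"tz":-1,"yaw":3.2},
  ],
)

```text
t: 5.52
ee_pos: [0.5456, 0.1124, 0.0489]
orientation: [-0.0, 0.999, -0.052, 0.0]
wrist_force: [0.5, 0.3, -2.7]
grip_width: 0.0081
grip_force: 59.1
```

Run:
```python
from h import *
import cv2
t=cams.grab_frame("top");w=cams.grab_frame("wrist");print(toolR())
im=np.zeros((600,800,3),np.uint8)
im[:320]=cv2.resize(t[185:305,180:480],(800,320),interpolation=cv2.INTER_CUBIC)
im[320:600,:373]=cv2.resize(w,(373,280),interpolation=cv2.INTER_AREA)
s=cams.grab_frame("scene")
im[320:600,400:773]=cv2.resize(s[130:380,120:453],(373,280))
cv2.imwrite("pics/c2.png",im)
```

```text
(array([[ 9.94638950e-01, -1.03405722e-01,  7.84941875e-04],
       [-1.03405913e-01, -9.94639218e-01,  2.07389492e-04],
       [ 7.59288712e-04, -2.87445298e-04, -9.99999670e-01]]), array([0.54560046, 0.1123264 , 0.04883656]))
```

View pics/c2.png

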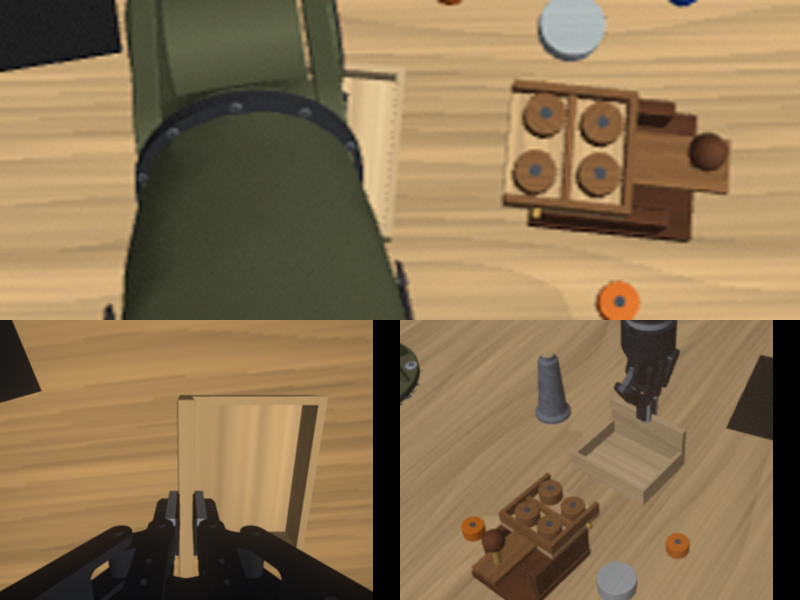

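The box is held level at (375,150) in the top strip. The tray edge is at (505,145), clear of everything. Next I'll bring the box in and set it down.

Emit:
carry_out(
  steps=[
    {"tx":0.6,"ty":3,"tz":0,"yaw":0},
    {"tx":0.6,"ty":6,"tz":0,"yaw":0},
    {"tx":0.6,"ty":8,"tz":0,"yaw":0},
    {"tx":0.6,"ty":9.6,"tz":0,"yaw":0},
    {"tx":0.6,"ty":9.6,"tz":0,"yaw":0},
    {"tx":0.6,"ty":9.6,"tz":0.5,"yaw":0},
    {"tx":0.6,"ty":9.6,"tz":0.9,"yaw":0},
    {"tx":0.6,"ty":9.6,"tz":1,"yaw":0},
    {"tx":0.6,"ty":9.6,"tz":1,"yaw":0},
  ],
)

```text
t: 6.8
ee_pos: [0.5414, 0.0161, 0.0388]
orientation: [-0.0, 0.999, -0.052, -0.0]
wrist_force: [-4.5, 1.3, 7.9]
grip_width: 0.0079
grip_force: 60.5
```

Emit:
carry_out(
  steps=[
    {"tx":0,"ty":0,"tz":0,"yaw":0},
    {"tx":0,"ty":0,"tz":0,"yaw":0},
    {"tx":0,"ty":0,"tz":0,"yaw":0},
    {"tx":0,"ty":0,"tz":0,"yaw":0},
    {"tx":0,"ty":0,"tz":0,"yaw":0},
    {"tx":0,"ty":0,"tz":-5,"yaw":0},
    {"tx":0,"ty":0,"tz":-11,"yaw":0},
    {"tx":0,"ty":0,"tz":-16,"yaw":0},
    {"tx":0,"ty":0,"tz":-16,"yaw":0},
  ],
  claw=0.5,
)

```text
t: 7.92
ee_pos: [0.5428, 0.0154, 0.2023]
orientation: [-0.0, 0.999, -0.052, 0.004]
wrist_force: [-0.5, 0.1, -1.3]
grip_width: 0.0425
grip_force: 0.0
```

Emit:
carry_out(
  steps=[
    {"tx":0,"ty":3,"tz":0,"yaw":-10},
    {"tx":0,"ty":6,"tz":0,"yaw":-20},
    {"tx":0,"ty":9,"tz":0,"yaw":-30},
    {"tx":0,"ty":12,"tz":0,"yaw":-40},
    {"tx":0,"ty":15,"tz":0,"yaw":-50},
    {"tx":0,"ty":18,"tz":0,"yaw":-60},
    {"tx":0,"ty":20,"tz":0,"yaw":-70},
    {"tx":0,"ty":22.5,"tz":0,"yaw":-80},
    {"tx":0,"ty":22.5,"tz":0,"yaw":-90},
    {"tx":0,"ty":22.5,"tz":0,"yaw":-90},
    {"tx":0,"ty":22.5,"tz":0,"yaw":-90},
  ],
)

```text
t: 9.3
ee_pos: [0.5178, -0.208, 0.1978]
orientation: [-0.0, 0.744, 0.668, -0.0]
wrist_force: [0.3, 1.0, -0.5]
grip_width: 0.0428
grip_force: 0.0
```

Run:
```python
from h import *
import cv2
print(toolR());w=cams.grab_frame("wrist");cv2.imwrite("pics/w3.png",w)
```

```text
(array([[ 1.07916884e-01,  9.94159674e-01, -6.99770329e-04],
       [ 9.94159887e-01, -1.07916671e-01,  3.34618518e-04],
       [ 2.57147352e-04, -7.31794579e-04, -9.99999699e-01]]), array([ 0.51780421, -0.20804341,  0.1978402 ]))
```

View pics/w3.png

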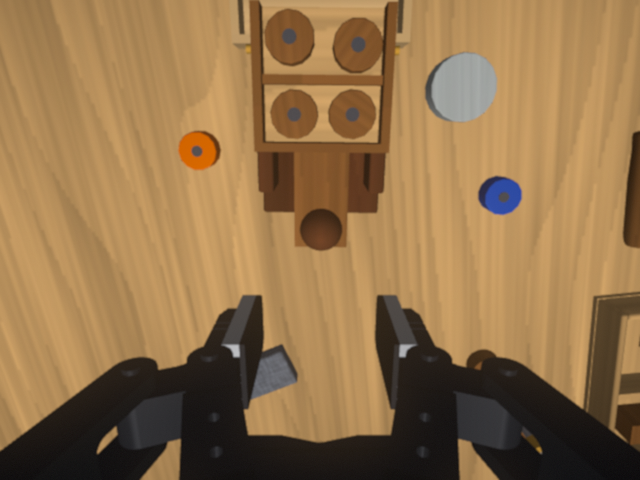

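The knob is at (321,229). The box's front corners are at (237,45) and (409,45), symmetric about the tray centreline at column 322. Its front rim sits under the edge.

Run:
```python
from h import *
k=cast("wrist",(321,229),.102);R,p=toolR()
print(k,(R.T@(k-p)*100).round(2))
a=cast("wrist",(236,46),.03);b=cast("wrist",(409,46),.03)
fa=cast("wrist",(261,152),.078);fb=cast("wrist",(388,152),.078)
u=np.array([-.105,-.9945,0]);v=np.array([.9945,-.105,0]);S=k-.115*u
for n,x in dict(boxA=a,boxB=b,trA=fa,trB=fb).items(): print(n,x.round(4),"stand frame",round((x-S)@u,4),round((x-S)@v,4))
```

```text
[ 0.51850117 -0.20834884  0.102     ] [-0.03  0.07  9.6 ]
boxA [ 0.4688 -0.0813  0.03  ] stand frame -0.0061 -0.0628
boxB [ 0.5965 -0.0951  0.03  ] stand frame -0.0059 0.0657
trA [ 0.4829 -0.1564  0.078 ] stand frame 0.0671 -0.0408
trB [ 0.5691 -0.1656  0.078 ] stand frame 0.0672 0.0459
```

Emit:
carry_out(
  steps=[
    {"tx":0,"ty":0.1,"tz":5,"yaw":0},
    {"tx":0,"ty":0.1,"tz":9,"yaw":0},
    {"tx":0,"ty":0.1,"tz":11,"yaw":0},
    {"tx":0,"ty":0.1,"tz":11.8,"yaw":0},
    {"tx":0,"ty":0.1,"tz":11.8,"yaw":0},
  ],
  claw=0.65,
)

```text
t: 9.98
ee_pos: [0.519, -0.2084, 0.0806]
orientation: [0.0, 0.743, 0.669, 0.0]
wrist_force: [-0.7, 0.2, 0.1]
grip_width: 0.0555
grip_force: 0.0
```

Emit:
carry_out(
  steps=[
    {"tx":0,"ty":0,"tz":0,"yaw":0},
    {"tx":0,"ty":0,"tz":0,"yaw":0},
    {"tx":0,"ty":0,"tz":0,"yaw":0},
    {"tx":0,"ty":0,"tz":0,"yaw":0},
    {"tx":0,"ty":0,"tz":0,"yaw":0},
    {"tx":0,"ty":0,"tz":0,"yaw":0},
  ],
  claw=0,
  grip_force=20,
)

```text
t: 10.72
ee_pos: [0.5189, -0.2086, 0.0814]
orientation: [0.0, 0.743, 0.669, 0.0]
wrist_force: [-3.9, 1.2, 6.8]
grip_width: 0.0248
grip_force: 19.5
```

Emit:
carry_out(
  steps=[
    {"tx":0,"ty":0,"tz":0,"yaw":0},
    {"tx":0,"ty":0,"tz":0,"yaw":0},
    {"tx":0,"ty":0,"tz":0.4,"yaw":0},
    {"tx":0,"ty":0,"tz":0.4,"yaw":0},
  ],
  claw=0.5,
)

```text
t: 11.22
ee_pos: [0.5187, -0.2083, 0.0759]
orientation: [-0.0, 0.743, 0.669, -0.0]
wrist_force: [-0.3, -0.4, 0.2]
grip_width: 0.0424
grip_force: 0.0
```

Emit:
carry_out(
  steps=[
    {"tx":0,"ty":0,"tz":0,"yaw":0},
    {"tx":0,"ty":0,"tz":0,"yaw":0},
    {"tx":0,"ty":0,"tz":0,"yaw":0},
    {"tx":0,"ty":0,"tz":0,"yaw":0},
    {"tx":0,"ty":0,"tz":0,"yaw":0},
    {"tx":0,"ty":0,"tz":0,"yaw":0},
  ],
  claw=0,
)

```text
t: 11.98
ee_pos: [0.5189, -0.2084, 0.0764]
orientation: [-0.0, 0.743, 0.669, -0.0]
wrist_force: [-3.0, -0.2, 2.0]
grip_width: 0.0264
grip_force: 19.7
```

Emit:
carry_out(
  steps=[
    {"tx":0.25,"ty":0,"tz":-0.57,"yaw":0},
    {"tx":0.5,"ty":0,"tz":-1.13,"yaw":0},
    {"tx":0.8,"ty":0,"tz":-1.67,"yaw":0},
    {"tx":1.1,"ty":0,"tz":-2.19,"yaw":0},
    {"tx":1.45,"ty":0,"tz":-2.7,"yaw":0},
    {"tx":1.81,"ty":0,"tz":-3.2,"yaw":0},
    {"tx":2.2,"ty":0,"tz":-3.67,"yaw":0},
    {"tx":2.62,"ty":0,"tz":-4.13,"yaw":0},
    {"tx":3.06,"ty":0,"tz":-4.56,"yaw":0},
    {"tx":3.06,"ty":0,"tz":-4.56,"yaw":0},
    {"tx":3.06,"ty":0,"tz":-4.56,"yaw":0},
    {"tx":3.06,"ty":0,"tz":-4.56,"yaw":0},
  ],
)

```text
t: 13.48
ee_pos: [0.5222, -0.1783, 0.122]
orientation: [0.0, 0.743, 0.669, 0.0]
wrist_force: [5.0, -0.4, -1.3]
grip_width: 0.0262
grip_force: 20.1
```

Run:
```python
from h import *
import cv2
t=cams.grab_frame("top");w=cams.grab_frame("wrist");s=cams.grab_frame("scene")
im=np.zeros((600,800,3),np.uint8)
im[:320,:400]=cv2.resize(t[180:300,320:470],(400,320),interpolation=cv2.INTER_CUBIC)
im[:320,400:]=cv2.resize(w,(400,320),interpolation=cv2.INTER_AREA)
im[320:600,200:600]=cv2.resize(s[190:400,120:420],(400,280))
cv2.imwrite("pics/c4.png",im)
```

```text
(no output)
```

View pics/c4.png

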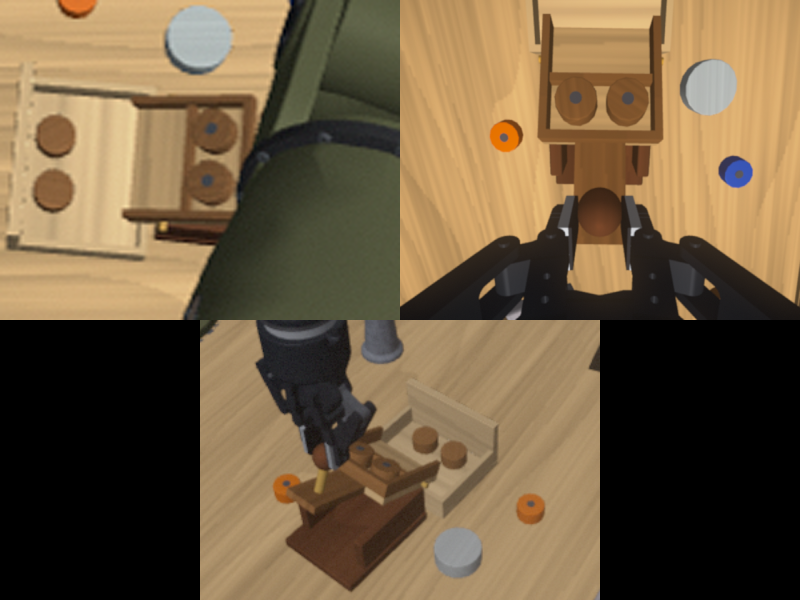

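Both front discs lie in the box, at (55,135) and (53,190) in the top crop. Both back discs are behind the lip, at (212,130) and (212,182), and the tray is still tilted. I'll lower it slowly along the same arc.

Emit:
carry_out(
  steps=[
    {"tx":-0.44,"ty":0,"tz":0.43,"yaw":0},
    {"tx":-0.86,"ty":0,"tz":0.89,"yaw":0},
    {"tx":-1.25,"ty":0,"tz":1.36,"yaw":0},
    {"tx":-1.61,"ty":0,"tz":1.86,"yaw":0},
    {"tx":-1.96,"ty":0,"tz":2.37,"yaw":0},
    {"tx":-2.26,"ty":0,"tz":2.89,"yaw":0},
    {"tx":-2.56,"ty":0,"tz":3.43,"yaw":0},
    {"tx":-2.81,"ty":0,"tz":3.99,"yaw":0},
    {"tx":-3.0,"ty":0,"tz":4.4,"yaw":0},
    {"tx":-3.06,"ty":0,"tz":4.53,"yaw":0},
    {"tx":-3.06,"ty":0,"tz":4.53,"yaw":0},
    {"tx":-3.06,"ty":0,"tz":4.53,"yaw":0},
  ],
)

```text
t: 15.12
ee_pos: [0.5191, -0.2083, 0.0785]
orientation: [0.0, 0.743, 0.669, 0.0]
wrist_force: [-7.7, 4.3, 22.1]
grip_width: 0.0252
grip_force: 25.5
```

Emit:
carry_out(
  steps=[
    {"tx":0,"ty":0,"tz":0,"yaw":0},
    {"tx":0,"ty":0,"tz":0,"yaw":0},
    {"tx":0,"ty":0,"tz":0,"yaw":0},
    {"tx":0,"ty":0,"tz":0,"yaw":0},
    {"tx":0,"ty":0,"tz":-3,"yaw":0},
    {"tx":0,"ty":0,"tz":-8,"yaw":0},
    {"tx":-8,"ty":0,"tz":-14,"yaw":0},
    {"tx":-14,"ty":0,"tz":-14,"yaw":0},
    {"tx":-14,"ty":0,"tz":-14,"yaw":0},
    {"tx":-14,"ty":0,"tz":-14,"yaw":0},
    {"tx":-14,"ty":0,"tz":-14,"yaw":0},
  ],
  claw=0.6,
)

```text
t: 16.5
ee_pos: [0.5043, -0.347, 0.2162]
orientation: [-0.0, 0.743, 0.669, 0.0]
wrist_force: [-0.2, 0.7, -0.1]
grip_width: 0.0513
grip_force: 0.0
```

Run:
```python
from h import *
import cv2
t=cams.grab_frame("top");s=cams.grab_frame("scene");print(toolR()[1])
im=np.zeros((600,800,3),np.uint8)
im[:320,:400]=cv2.resize(t[180:300,320:470],(400,320),interpolation=cv2.INTER_CUBIC)
im[320:600,200:600]=cv2.resize(s[190:400,120:420],(400,280))
cv2.imwrite("pics/c5.png",im)
```

```text
[ 0.50449609 -0.34668632  0.21641613]
```

View pics/c5.png

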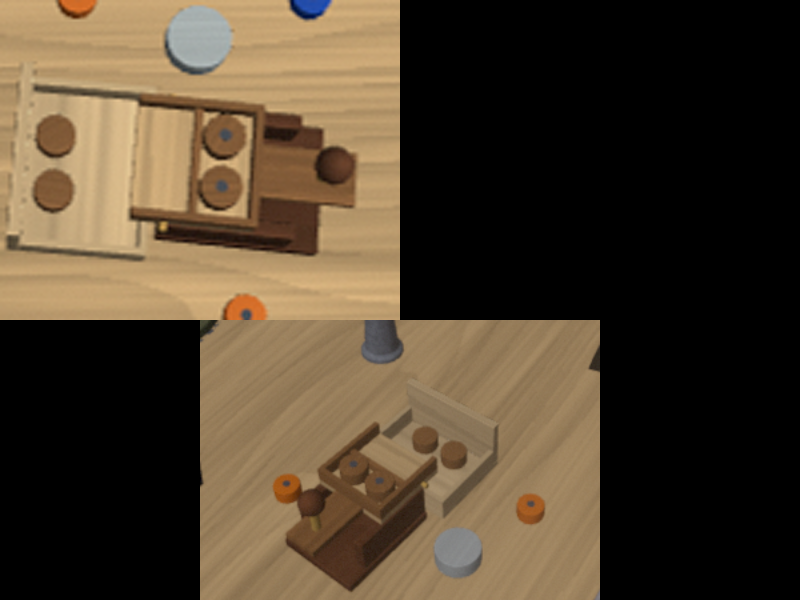

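The tray is level again, with the front discs in the box at (55,135) and (53,190) and the back discs behind the lip at (225,135) and (221,186). The arm is clear of everything.

```bash
python3 -c "
from cell import arm;print(arm.finish_job())"
```

```text
the job is handed in; nothing more can be done
None
```

I handed the job in at about 17 s: the last pictures show the catch box in front of the tray with both front discs inside, both back discs behind the lip, the tray level and the arm clear, but the hand-in returned no verdict.

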